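# Scan two code labels and rest the scanner

### The job

Take the hand scanner out of its sloping rest and scan the square code on the low wedge under the little shelf first, then the one on the tall post stand: each time point the scanner's nose squarely at the middle of the label from about 6 cm away and hold it still there for a good second, without letting the scanner touch the stand. Then put the scanner back in its rest, seated as you found it (nose down on the foot, trigger outward), and let go. Do not knock over or shove the bottles, jar and shaker standing about.

Things in the scene. Friction and masses are not known exactly. Their poses are not given: they have to be found in the camera images.
- scanner: Stick-shaped hand scanner, grey handle, black head, 152 mm long, 0.13-0.25 kg. Origin: window at the nose end; +z from nose up the handle (it looks along -z); trigger on the +x side. Head z 0-51 mm, 48 mm wide (y), 32 thick (x); handle z 51-151 mm, 34 wide, 32 thick. Starts seated in the cradle, leaning 25 degrees. Above z = 95 mm the handle is clear of the cradle: grip it across y there.
- scanner_trigger (a point): The black trigger pad on the +x face of the scanner, 60 mm from the nose.
- cradle: The scanner's rest, fixed: a black sloping trough on a dark steel base plate 120 x 84 mm. Origin on the worktop below the seat, z up. The scanner leans toward the cradle's -x.
- cradle_seat (a point): Middle of the cradle's foot plate, 32 mm up; the nose rests here. Axes as the seated scanner's: z up the slope, 25 degrees from vertical. Backrest face at x = -17 mm, 60 mm wide to z = 50, 26 wide to z = 90; open to +x and +z. Side cheeks' inner faces at y = -27.5 and 27.5 mm up to z = 35, then flared outward to z = 54. The seated scanner's origin is within 3 mm of here.
- low_stand: Low folded steel wedge, fixed, 92 mm wide, 85 mm high, under a small steel shelf that is part of it; origin on the worktop under the label's middle, z up; the label looks up and toward its -x. Shelf board: x 5 to 115 mm, 124 mm wide, 200 to 206 mm high, on thin posts at x = 52, y = -54 and 54 mm; a 79 mm timer lies fixed on it, to 224 mm.
- low_label (a point): Middle of the face of the 66 mm square printed paper label on the low wedge, 52 mm above the worktop; z is the outward normal of the label, 42 degrees from vertical; y runs level along the label. The plate is 92 mm square with a 5 mm lip at its lower edge.
- tall_stand: Tall stand, fixed: round foot 96 mm across, thin post, sloping steel head 92 mm square; 190 mm high; origin on the worktop under the label's middle, z up; the label looks up and toward its -x.
- tall_label (a point): Middle of the face of the 66 mm square printed paper label on the tall stand, 160 mm above the worktop; z is the outward normal of the label, 35 degrees from vertical; y runs level along the label.
- red_squeeze_bottle: Bystander, loose: red squeeze bottle with white nozzle, 55 mm across, 200 mm tall; origin at the centre of its underside, z up.
- yellow_squeeze_bottle: Bystander, loose: yellow squeeze bottle with white nozzle, 55 mm across, 200 mm tall; origin at the centre of its underside, z up.
- jar: Bystander, loose: square glass spice jar with red lid, 70 mm square, 173 mm tall; origin at the centre of its underside, z up.
- shaker: Bystander, loose: grey steel shaker with rounded punched lid, 68 mm across, 103 mm tall; origin at the centre of its underside, z up.
- tub: Clear take-away tub, fixed, 93 x 119 mm, 46 mm high, behind the low wedge; origin at the centre of its underside.

How it is judged:
By the outcome, as a careful person would: the job done as asked, in the order asked, and still so for the second after the job is handed in, with the robot touching nothing.
It also fails if it takes over 70 s, if anything falls off the work surface, if the arm or the gripper's body presses on something with over 40 N, if the wrist force passes 120 N, or if a joint passes its speed limit or range.

### The arm

A 6-joint arm with a two-finger parallel gripper is mounted at the origin on a cart in front of the work surface, level with it; the furniture and walls round the work are solid. World frame = base frame: x ahead of the robot, y to its left, z up, the work surface at z = 0. Lengths are in mm, angles in degrees, forces in N, time in s.
With the tool pointing down it reaches from about 300 to 850 mm from the base axis. Payload 4.2 kg.
Tool frame: the origin (TCP) lies midway between the tips of the shut fingers; the grasp point (between the pads) lies 19 mm behind it (pinch_z is the distance from the TCP to the grasp point, in mm); z points along the fingers, y is the line along which they close (so a half turn about z gives the same grasp; the last joint's range is limited). The gripper opens to 91 mm and grips with 3 to 60 N. Pads are 32 mm wide; open, the fingers measure 118 mm over their backs; the gripper's body (76 mm by 178 mm) begins 60 mm behind the grasp point.
Start: joints at [-75.802, 18.312, 89.639, -0, 72.044, -1.146], TCP at [152.154, -554.52, 213.976] pointing down, gripper open.
Joint ranges: [-177.97, 177.97], [-48.28, 115.42], [12.27, 149.76], [-77.06, 257.06], [2.81, 150.46], [-146.56, 146.56]. Speed limits (degrees/s): [147.25, 147.25, 180, 180, 180, 180].

### API

Orientations are given as [roll, pitch, yaw] about the fixed x, y, z axes, in that order (R = Rz(yaw) Ry(pitch) Rx(roll)).
In Python, from workcell import * gives the robot as it stands.
- The arm moves only by the tool step_arm, never from a script. Its argument "steps" is a list of rows, each a list of 7 numbers: the turn, a rotation vector about the tool's x, y, z in degrees, then the shift along the tool's x, y, z in mm, then the opening, from 0 (shut) to 1 (fully open). In form: [[rx, ry, rz, x, y, z, hand], ...]. A call has exactly 8 rows; each row shifts and turns the commanded pose from where the row before left it, along the tool's axes as they then stand; what a row does not reach is not made up. A row lasts 1/8 s, in which the tool goes at most 62.5 mm and 10.7 degrees, less where a joint would pass 70% of its speed; a pose out of reach is approached as far as the arm can. A call is refused whole if a number of a shift passes 62.5 or a number of a turn 10.7, either way. A call with a gripper value outside its range is refused whole. The fingers move at their own pace and stop on an object; "force" is the grip in N (left out, the last holds). Time passes only in rows, so rows that do not move let the fingers close, or fill a call up. It gives the time, the measured TCP pose, the force, the opening and the grip force at its end, in the units of the state.
- state(): the state, without advancing time (a new reading comes with each control period).
- grab_frame(name): name is "side" or "top"; returns a dict with "image" (420x560x3 uint8, blue, green, red), "fovy" (degrees; the focal length in pixels is half the picture's height over the tangent of half this angle, whatever the lens; pixels are square), "cx", "cy" (the principal point, pixels), "origin" and "rotation" of the camera in the world. Camera axes: x right, y down, z forward; pixel columns grow to the right and rows downward; lengths in mm; the calibration is good to about 2 mm. A picture is of the moment at which its call begins. There is no depth.
- job_done(): hands the job in; it is judged then, once.
The state is a dict: "time_s": time; "qpos": joint angles; "qvel": joint speeds; "effort": joint torques, N m; "ee_pos": TCP position; "ee_rot": TCP orientation; "force": force on the tool from outside, world axes, zero at the start; "torque": the same for the moment, N m; "gripper_width": finger opening in mm; "gripper_force": force on a finger pad.
Only numpy, scipy, OpenCV 4.12 (cv2) and the standard library are available. Lean on these libraries where they do the work, as an engineer would, in place of code of your own. Each camera call takes 0.05 s, during which the arm holds its last target. There are 200 camera calls.

## Working session

There is one attempt and no reset: what is moved stays moved. The work goes in short steps, Python scripts to look and compute and a tool call to move; the robot and the scene stay as the last step left them, time stands still between calls to the robot, and variables do not carry over. Pictures are saved under pics/ and viewed, at most 12 in all, crops included, and the job is handed in when it is done.

Besides the shell and the picture viewer there is one more tool, called after "Call:" in YAML: its name, and indented under it one key for each argument. step_arm: Moves the arm, as the interface text tells. Its arguments: {"type":"object","properties":{"steps":{"type":"array","items":{"type":"array","items":{"type":"number"}}},"force":{"type":"number"}},"required":["steps"]}

```bash
mkdir -p pics; ls; python3 - <<'E'
from workcell import *
import cv2, numpy as np
for n in("side","top"):
    f=grab_frame(n); cv2.imwrite(f"pics/{n}0.png",f["image"])
    np.savez(f"{n}0.npz",**f)
    print(n,f["fovy"],f["cx"],f["cy"],np.round(f["origin"],1),np.round(f["rotation"],4).tolist())
print(state())
E
```

```text
pics
side 44.452687737590715 286.7500769834626 205.4251934540885 [ 457.  1018.7 1509. ] [-144.353, -0.9373, -170.3376]
top 42.02558760770139 276.5073516074294 201.84330788785152 [ 390.9   51.4 1584.2] [-171.8963, -1.2073, -88.5407]
{'time_s': 0.1, 'qpos': array([-7.58025619e+01,  1.83489276e+01,  8.96980186e+01,  4.55486605e-05,
        7.20445451e+01, -1.14491284e+00]), 'qvel': array([ 0.07804162, -0.02713246, -0.15627279,  0.01505173,  0.02275646,
       -0.07672255]), 'effort': array([ 1.22182814e-04, -4.13331807e+01, -2.32509989e+01,  7.29391258e-02,
        4.21955064e-02, -5.59008072e-05]), 'ee_pos': array([ 152.03907334, -554.0762826 ,  213.20430728]), 'ee_rot': array([-1.79908528e+02, -1.87140241e-03,  1.53423353e+01]), 'force': array([0.2588881 , 0.0991454 , 0.35171649]), 'torque': array([-0.03288777, -0.00338689,  0.02707337]), 'gripper_force': 0.0, 'gripper_width': 91.02944481434669}
```

View pics/side0.png

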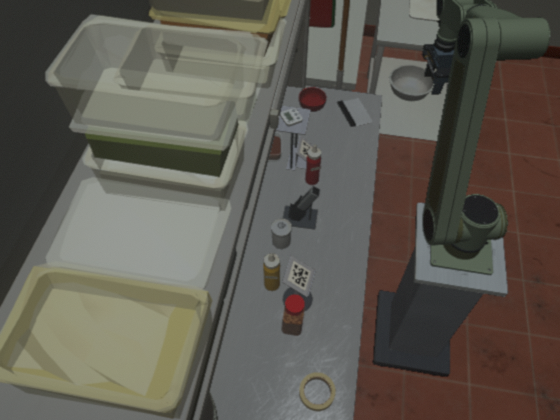

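View pics/top0.png

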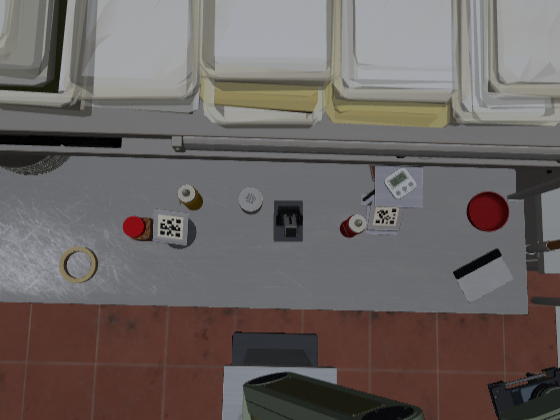

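The side view shows the cradle with the scanner at about (300,205), the low wedge label at (305,150) behind the red bottle, and the tall label at (299,275). In the top view the cradle is at (288,220), the low label at (385,216), the tall label at (171,228), the red bottle at (352,226), the yellow bottle at (189,195), the jar at (137,228) and the shaker at (251,200). I'll enlarge these for accuracy.

```bash
python3 - <<'E'
import cv2, numpy as np
t=cv2.imread("pics/top0.png"); s=cv2.imread("pics/side0.png")
def crop(im,x,y,w,h,k):
    c=cv2.resize(im[y:y+h,x:x+w],None,fx=k,fy=k,interpolation=cv2.INTER_CUBIC)
    c=cv2.convertScaleAbs(c,alpha=1.3,beta=15)
    for u in range((x+9)//10*10,x+w,10):
        cv2.line(c,((u-x)*k,0),((u-x)*k,4 if u%50 else 12),(0,255,255),1)
        if u%20==0: cv2.putText(c,str(u),((u-x)*k,14),0,.35,(0,255,255),1)
    for v in range((y+9)//10*10,y+h,10):
        cv2.line(c,(0,(v-y)*k),(4,(v-y)*k),(0,255,255),1)
        if v%20==0: cv2.putText(c,str(v),(6,(v-y)*k+4),0,.35,(0,255,255),1)
    return c
a=crop(t,268,160,160,90,5); b=crop(t,115,175,160,60,5)
b=crop(t,115,175,160,70,5)[:, :]
im=cv2.resize(np.vstack([a,b]),None,fx=.75,fy=.75) 
cv2.imwrite("pics/topc.png",np.vstack([a[:,:],b])[:,:] if a.shape[0]+b.shape[0]<=600 else im)
cv2.imwrite("pics/sidec.png",np.hstack([crop(s,255,95,80,120,5),crop(s,250,195,80,120,5)]))
print(im.shape)
E
```

```text
(600, 600, 3)
```

View pics/topc.png

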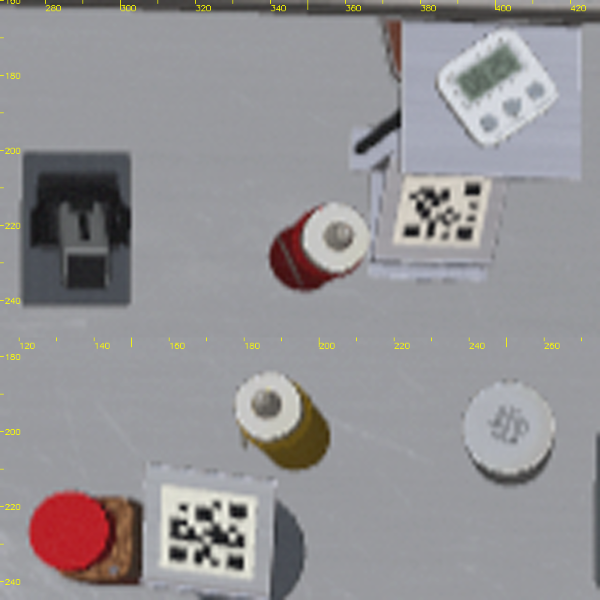

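View pics/sidec.png

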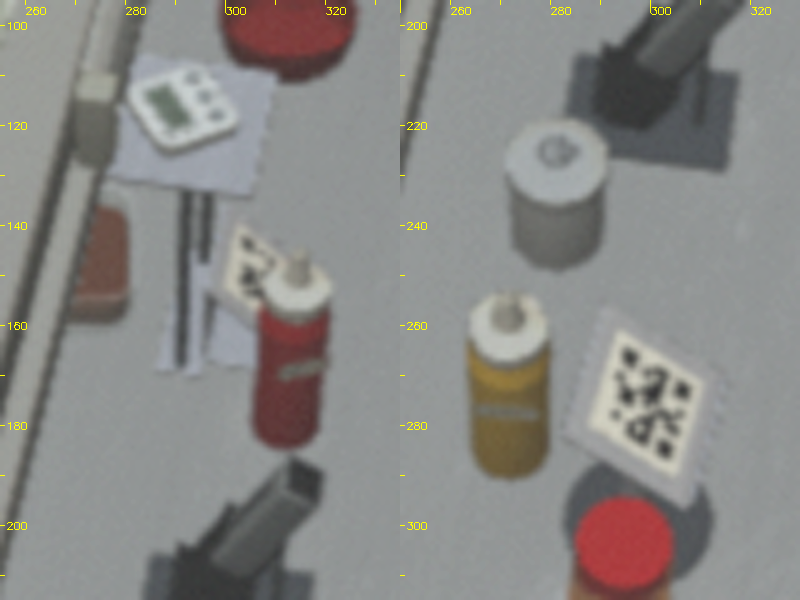

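```bash
cat > h.py <<'E'
import numpy as np, cv2
from scipy.spatial.transform import Rotation as Ro
from scipy.optimize import least_squares
F={n:dict(np.load(f"{n}0.npz")) for n in("side","top")}
def proj(f,P):
    R=Ro.from_euler("xyz",f["rotation"],degrees=True).as_matrix()
    c=(np.atleast_2d(P)-f["origin"])@R
    fl=f["image"].shape[0]/2/np.tan(np.radians(float(f["fovy"])/2))
    return np.c_[f["cx"]+fl*c[:,0]/c[:,2],f["cy"]+fl*c[:,1]/c[:,2]]
def world(p,P): return np.atleast_2d(P)@Ro.from_euler("z",p[2],degrees=True).as_matrix().T+[p[0],p[1],0]
def fit(obs,p0=(500,0,0)):
    """obs: (camera, local point, pixel)"""
    g=lambda p:np.ravel([(proj(F[n],world(p,P))[0]-px) for n,P,px in obs])
    r=least_squares(g,p0,loss="soft_l1",x_scale=(10,10,1)); return r.x,r.fun.reshape(-1,2)
def lab(h,a,u,v,n=0):
    a=np.radians(a); return [u*np.cos(a)-n*np.sin(a),v,h+u*np.sin(a)+n*np.cos(a)]
E
cat > m.py <<'E'
from h import *
t=lambda X,Y:(268+X/3.75,160+Y/3.75)
b=lambda X,Y:(115+X/3.75,175+(Y-337.5)/3.75)
L=lambda X,Y:(255+X/5,95+Y/5)
R=lambda X,Y:(250+(X-400)/5,195+Y/5)
low=[("top",[5,62,206],t(400,174)),("top",[5,-62,206],t(581,179)),("top",[115,62,206],t(402,25)),("top",[115,-62,206],t(582,27)),
 ("top",lab(52,42,-33,33),t(392,243)),("top",lab(52,42,-33,-33),t(483,250)),
 ("side",lab(52,42,33,-33),L(240,224)),("side",lab(52,42,33,33),L(218,280)),
 ("side",[5,-62,206],L(280,73)),("side",[5,62,206],L(253,193))]
tall=[("top",lab(160,35,33,33),b(164,484)),("top",lab(160,35,33,-33),b(259,497)),("top",lab(160,35,-33,-33),b(249,579)),("top",lab(160,35,-33,33),b(155,569)),
 ("side",lab(160,35,33,-33),R(617,330)),("side",lab(160,35,-33,-33),R(703,380)),("side",lab(160,35,-33,33),R(663,475)),("side",lab(160,35,33,33),R(588,425))]
cr=[("top",[s*60,q*42,6],t(X,Y)) for s,q,X,Y in((1,1,22,152),(1,-1,131,152),(-1,-1,131,305),(-1,1,22,305))]
cr+=[("side",[60,42,6],R(523,150)),("side",[-60,42,6],R(727,172)),("side",[-60,-42,6],R(738,72))]
if __name__=="__main__":
    for n,o in(("low",low),("tall",tall),("cr",cr)):
        p,r=fit(o); print(n,np.round(p,1),np.round(r,1).tolist())
    def one(o): print(np.round(fit(o+[("top",[0,0,0],(0,0))]*0)[0],0))
    for nm,h,a,c in(("red",185,t(335,225),L(297,285)),("yel",185,b(268,403),R(508,325)),("jar",173,b(69,531),R(625,542)),("shk",95,b(509,425),R(557,165))):
        g=lambda q:np.r_[proj(F["top"],q)[0]-a,proj(F["side"],q)[0]-c]
        print(nm,np.round(least_squares(g,[500,0,h]).x))
E
python3 m.py
```

```text
low [ 576.  -285.5   -0.7] [[0.0, 0.5], [0.1, 1.2], [0.0, -1.9], [-0.2, -0.5], [-0.1, 0.9], [-1.4, -0.1], [-0.5, -1.4], [1.1, 0.3], [-0.3, -1.3], [-0.4, -0.7]]
tall [520.2 303.1  -7.2] [[-1.1, -0.0], [-1.2, 0.4], [0.1, 0.3], [0.3, -0.8], [0.0, -1.0], [-0.3, -0.1], [1.8, -0.0], [-0.7, -1.0]]
cr [561.8 -10.8   1.2] [[-0.2, -0.3], [-0.6, -0.1], [-0.5, 0.2], [-0.5, 0.0], [6.3, -1.5], [-0.6, -1.4], [-0.1, -0.8]]
red [ 549. -187.  156.]
yel [612. 265. 155.]
jar [518. 396. 163.]
shk [611.  97.  79.]
```

```bash
cat > ov.py <<'E'
from m import *
cr[4]=("side",[60,-42,6],R(580,55))
P={n:fit(o)[0] for n,o in(("low",low),("tall",tall),("cr",cr))}
print({k:np.round(v,2) for k,v in P.items()})
sq=lambda h,a,s,n=0:[lab(h,a,i*s,j*s,n) for i,j in((1,1),(1,-1),(-1,-1),(-1,1))]
def scan(x,y,z):
    a=np.radians(-25); return [x*np.cos(a)+z*np.sin(a),y,32-x*np.sin(a)+z*np.cos(a)]
polys={"low":[sq(52,42,33),sq(52,42,46),[[5,62,206],[5,-62,206],[115,-62,206],[115,62,206]]],
"tall":[sq(160,35,33),sq(160,35,46)],
"cr":[[[s*60,q*42,6] for s,q in((1,1),(1,-1),(-1,-1),(-1,1))],[scan(x,y,151) for x,y in((16,17),(16,-17),(-16,-17),(-16,17))],
 [scan(16,17,55),scan(16,-17,55),scan(16,-17,151),scan(16,17,151)]]}
rows=[]
for n in("top","side"):
    r=[]
    for k in("low","tall","cr"):
        c=proj(F[n],world(P[k],[0,0,100 if k!="cr" else 50]))[0].astype(int); x,y=c-[22,25]
        im=cv2.resize(F[n]["image"][y:y+50,x:x+44],None,fx=6,fy=6,interpolation=cv2.INTER_CUBIC)
        for q,col in zip(polys[k],((0,255,0),(255,0,255),(255,255,0))):
            cv2.polylines(im,[np.int32((proj(F[n],world(P[k],q))-[x,y]+.5)*6)],True,col,1)
        r.append(im)
    rows.append(np.hstack(r))
cv2.imwrite("pics/ov.png",np.vstack(rows))
E
python3 ov.py
```

```text
{'low': array([ 576.02, -285.51,   -0.71]), 'tall': array([520.22, 303.09,  -7.2 ]), 'cr': array([560.91, -10.99,   1.04])}
```

View pics/ov.png

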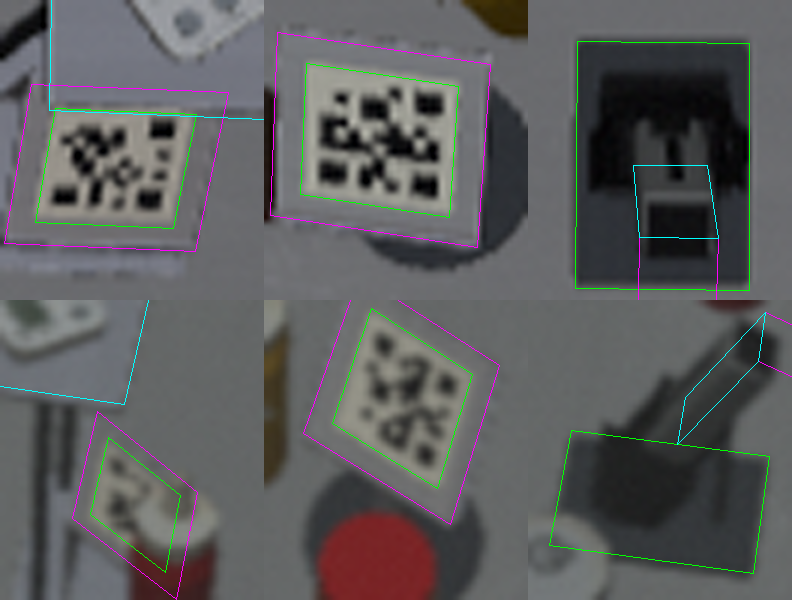

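The fits land within about 1 px. The plate is not centred on the cradle origin: the handle end sits at tile (679,230) in the top view and (760,338) in the side view, so I solve for the seat from those.

```bash
cat >> ov.py <<'E'
def px(n,X,Y,k="cr"):
    c=proj(F[n],world(P[k],[0,0,50]))[0].astype(int)-[22,25]
    return c+np.array([X,Y])/6-.5
obs=[("top",scan(0,0,151),px("top",679-528,230)),("side",scan(0,0,151),px("side",760-528,38))]
obs+=[("top",scan(16,17,151),px("top",645-528,200)),("top",scan(16,-17,151),px("top",714-528,200))]
r=least_squares(lambda q:np.ravel([proj(F[n],world([q[0],q[1],1],p))[0]-x for n,p,x in obs]),[560,-10])
print(np.round(r.x,1),np.round(r.fun,1)); C=[r.x[0],r.x[1],1.]
print("seat plate offset",C[0]-P["cr"][0],C[1]-P["cr"][1])
E
python3 ov.py
```

```text
{'low': array([ 576.02, -285.51,   -0.71]), 'tall': array([520.22, 303.09,  -7.2 ]), 'cr': array([560.91, -10.99,   1.04])}
[577.7 -11.3] [ 0.1  0.6 -0.5  0.8 -0.6 -0.2  1.  -0.1]
seat plate offset 16.768576066726723 -0.34556162091430487
```

```bash
cat > p.py <<'E'
import sys, json
import numpy as np
from scipy.spatial.transform import Rotation as Ro, Slerp
from workcell import state
def rows(wps, hand):
    """from measured pose, through (pos, rpy, n rows), smooth start/stop over the whole; rounded rows"""
    s=state(); p=np.array(s["ee_pos"]); R=Ro.from_euler("xyz",s["ee_rot"],degrees=True)
    out=[]; p0,R0=p,R
    for tp,tr,n in wps:
        tp=np.array(tp,float); T=Ro.from_euler("xyz",tr,degrees=True)
        sl=Slerp([0,1],Ro.concatenate([R0,T]))
        for i in range(1,n+1):
            u=i/n; u=u if n<4 else .5*u+.5*u*u*(3-2*u)
            g=p0+(tp-p0)*u; G=sl(u)
            d=np.round(R.inv().apply(g-p),1); w=np.round((R.inv()*G).as_rotvec(degrees=True),1)
            p=p+R.apply(d); R=R*Ro.from_rotvec(w,degrees=True)
            out.append([*w.tolist(),*d.tolist(),hand])
        p0,R0=tp,T
    for i in range(0,len(out),8): print(json.dumps(out[i:i+8]).replace(" ",""))
    print(np.round(s["ee_pos"],1),np.round(s["ee_rot"],1),"w",s["gripper_width"],"q",np.round(s["qpos"]))
E
python3 - <<'E'
from p import *
rows([([470,-13,262],[180,-25,1],16)],1)
E
```

```text
[[-0.1,0.9,0.5,16.6,-16.1,-1.8,1],[-0.2,1.2,0.7,21.0,-20.8,-1.9,1],[-0.2,1.4,0.8,24.7,-25.0,-1.9,1],[-0.2,1.6,0.9,27.6,-28.7,-1.6,1],[-0.2,1.7,0.9,29.7,-31.7,-1.0,1],[-0.2,1.8,1.1,31.1,-34.3,-0.3,1],[-0.3,1.9,1.1,31.6,-36.2,0.7,1],[-0.2,1.9,1.1,31.5,-37.6,1.5,1]]
[[-0.3,2.0,1.0,30.7,-38.2,2.4,1],[-0.2,1.9,1.1,29.3,-37.9,3.1,1],[-0.2,1.8,1.1,27.4,-37.1,3.9,1],[-0.3,1.7,0.9,25.0,-35.4,4.3,1],[-0.2,1.6,0.9,22.2,-32.7,4.5,1],[-0.1,1.4,0.8,19.1,-29.3,4.3,1],[-0.2,1.2,0.7,15.6,-24.8,4.0,1],[-0.1,0.9,0.5,11.9,-19.7,3.4,1]]
[ 152.  -554.1  213.2] [-179.9   -0.    15.3] w 91.02944481434669 q [-76.  18.  90.   0.  72.  -1.]
```

Call:
step_arm:
  steps:
    - [0, 1, 0.5, 17, -16, -2, 1]
    - [-0.2, 1.2, 0.7, 21, -21, -2, 1]
    - [-0.2, 1.4, 0.8, 25, -25, -2, 1]
    - [-0.2, 1.6, 0.9, 28, -29, -2, 1]
    - [-0.2, 1.7, 0.9, 30, -32, -1, 1]
    - [-0.2, 1.8, 1, 31, -34, 0, 1]
    - [-0.3, 1.9, 1, 32, -36, 1, 1]
    - [-0.2, 1.9, 1, 31, -38, 2, 1]

```text
time_s: 1.1
ee_pos: [312.5, -280.2, 238.5]
ee_rot: [179.3, -12.7, 8.5]
force: [1.1, 0.3, 0.2]
gripper_width: 91.3
gripper_force: 0.0
```

Call:
step_arm:
  steps:
    - [-0.3, 2, 1, 31, -38, 2, 1]
    - [-0.2, 1.9, 1, 29, -38, 3, 1]
    - [-0.2, 1.8, 1, 27, -37, 4, 1]
    - [-0.3, 1.7, 1, 25, -35, 4, 1]
    - [-0.2, 1.6, 1, 22, -33, 4, 1]
    - [-0.1, 1.4, 1, 19, -29, 4, 1]
    - [-0.2, 1.2, 1, 16, -25, 4, 1]
    - [-0.1, 1, 0.5, 12, -20, 3, 1]

```text
time_s: 2.1
ee_pos: [467.8, -9.5, 264.6]
ee_rot: [-179.7, -25.2, 0.8]
force: [1.2, -0.6, -0.1]
gripper_width: 91.1
gripper_force: 0.0
```

```bash
python3 - <<'E'
from p import *
rows([([494.7,-12.6,209.7],[180,-25,1],8),([535.7,-11.9,121.7],[180,-25,1],8)],1)
E
```

```text
[[-0.0,-0.0,-0.0,0.1,0.3,5.1,1],[-0.0,-0.0,-0.0,0.1,0.5,7.3,1],[-0.1,-0.1,-0.1,0.1,0.5,8.7,1],[-0.0,-0.0,-0.0,0.2,0.6,9.4,1],[-0.0,-0.0,-0.0,0.1,0.5,9.5,1],[-0.1,-0.1,-0.1,0.1,0.6,8.7,1],[-0.0,-0.0,0.0,0.2,0.4,7.3,1],[-0.0,-0.0,-0.0,0.1,0.3,5.1,1]]
[[-0.0,-0.0,-0.0,-0.0,-0.0,8.1,1],[-0.0,-0.0,-0.0,-0.0,-0.0,11.6,1],[-0.0,-0.0,-0.0,-0.1,0.0,13.9,1],[-0.0,-0.0,-0.0,0.0,0.0,14.9,1],[-0.0,-0.0,-0.0,0.0,0.0,15.0,1],[-0.0,-0.0,-0.0,0.0,0.0,13.9,1],[-0.0,-0.0,-0.0,0.0,0.0,11.5,1],[-0.0,-0.0,-0.0,-0.0,0.0,8.2,1]]
[467.8  -9.5 264.6] [-179.7  -25.2    0.8] w 91.0721044001828 q [ -4.  -6. 115.   4.  46.  83.]
```

Call:
step_arm:
  steps:
    - [0, 0, 0, 0, 0.5, 5, 1]
    - [0, 0, 0, 0, 0.5, 8, 1]
    - [-0.1, -0.1, -0.1, 0.5, 0.5, 9, 1]
    - [0, 0, 0, 0, 0.5, 9, 1]
    - [0, 0, 0, 0.5, 0.5, 9, 1]
    - [-0.1, -0.1, -0.1, 0, 0.5, 9, 1]
    - [0, 0, 0, 0, 0.5, 7, 1]
    - [0, 0, 0, 0, 0, 5, 1]

```text
time_s: 3.1
ee_pos: [495.8, -14.7, 209.4]
ee_rot: [179.9, -25.0, 1.0]
force: [0.6, -0.9, -0.5]
gripper_width: 90.9
gripper_force: 0.0
```

```bash
python3 - <<'E'
from p import *
import cv2
rows([([535.7,-11.9,121.7],[180,-25,1],8)],1)
o=[]
for n,x,y in(("top",250,170),("side",255,150)):
    o.append(cv2.resize(grab_frame(n)["image"][y:y+90,x:x+80],None,fx=5,fy=5,interpolation=cv2.INTER_CUBIC)) if 0 else None
from workcell import grab_frame
o=[cv2.resize(grab_frame(n)["image"][y:y+100,x:x+80],None,fx=5,fy=5,interpolation=cv2.INTER_CUBIC) for n,x,y in(("top",250,170),("side",265,140))]
cv2.imwrite("pics/pre.png",np.hstack(o))
E
```

```text
[[0.0,0.0,-0.0,-0.1,-0.2,8.1,1],[0.0,0.0,-0.0,-0.1,-0.3,11.5,1],[0.0,0.0,-0.0,-0.1,-0.3,13.7,1],[0.0,0.0,-0.0,-0.1,-0.3,14.9,1],[0.1,0.0,-0.0,-0.2,-0.4,14.9,1],[-0.0,0.0,-0.0,-0.1,-0.3,13.7,1],[-0.0,0.0,-0.0,-0.1,-0.2,11.5,1],[-0.0,0.0,-0.0,-0.0,-0.2,8.1,1]]
[495.8 -14.7 209.4] [179.9 -25.    1. ] w 90.93868567316682 q [ -5.  -0. 118.   4.  37.  82.]
```

View pics/pre.png

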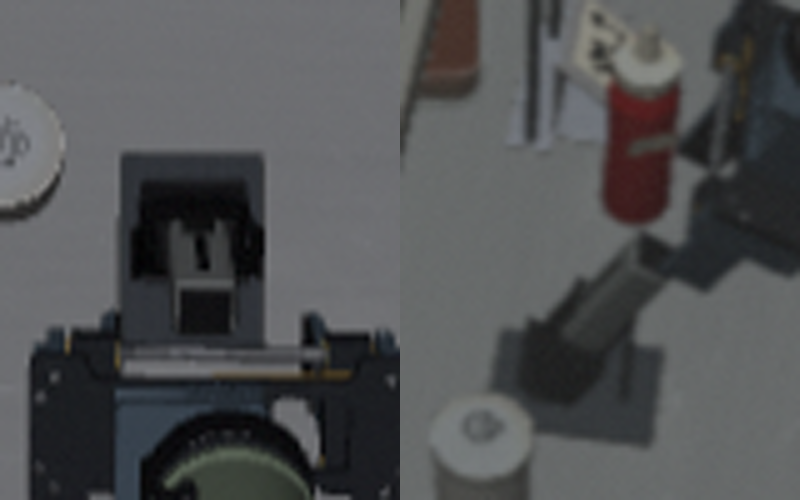

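The open fingers straddle the handle: fingers at (105,325) and (318,325), handle centre at (204,300). The offset is about 2 mm and the planned approach removes it.

Call:
step_arm:
  steps:
    - [0, 0, 0, 0, 0, 8, 1]
    - [0, 0, 0, 0, -0.5, 12, 1]
    - [0, 0, 0, 0, -0.5, 14, 1]
    - [0, 0, 0, 0, -0.5, 15, 1]
    - [0, 0, 0, -0.5, -0.5, 15, 1]
    - [0, 0, 0, 0, -0.5, 14, 1]
    - [0, 0, 0, 0, 0, 11, 1]
    - [0, 0, 0, 0, 0, 7.5, 1]

```text
time_s: 4.2
ee_pos: [536.2, -11.6, 121.5]
ee_rot: [179.9, -25.0, 1.0]
force: [0.2, -0.2, 0.8]
gripper_width: 91.2
gripper_force: 0.0
```

Call:
step_arm:
  steps:
    - [0, 0, 0, 0, 0, 0, 1]
    - [0, 0, 0, 0, 0, 0, 0]
    - [0, 0, 0, 0, 0, 0, 0]
    - [0, 0, 0, 0, 0, 0, 0]
    - [0, 0, 0, 0, 0, 0, 0]
    - [0, 0, 0, 0, 0, 0, 0]
    - [0, 0, 0, 0, 0, 0, 0]
    - [0, 0, 0, 0, 0, 0, 0]
  force: 35

```text
time_s: 5.2
ee_pos: [536.0, -11.6, 122.3]
ee_rot: [179.9, -25.0, 1.0]
force: [-0.3, -0.2, 0.4]
gripper_width: 33.7
gripper_force: 35.0
```

Call:
step_arm:
  steps:
    - [0, 0, 0, 0, 0, -6, 0]
    - [0, 0, 0, 0, 0, -12, 0]
    - [0, 0, 0, 0, 0, -17, 0]
    - [0, 0, 0, 0, 0, -20, 0]
    - [0, 0, 0, 0, 0, -20, 0]
    - [0, 0, 0, 0, 0, -20, 0]
    - [0, 0, 0, 0, 0, -15, 0]
    - [0, 0, 0, 0, 0, -10, 0]

```text
time_s: 6.2
ee_pos: [484.2, -12.3, 232.0]
ee_rot: [179.9, -25.0, 1.0]
force: [-0.5, -0.2, -1.6]
gripper_width: 34.2
gripper_force: 35.0
```

```bash
python3 - <<'E'
from p import *
from workcell import state
print(state()["gripper_force"],state()["force"])
rows([([420,-60,300],[180,-28,0],6),([405,-279.5,244],[180,-42,-2],10)],0)
import cv2
from workcell import grab_frame
o=[cv2.resize(grab_frame(n)["image"][y:y+100,x:x+80],None,fx=5,fy=5,interpolation=cv2.INTER_CUBIC) for n,x,y in(("top",250,170),("side",265,140))]
cv2.imwrite("pics/lift.png",np.hstack(o))
E
```

```text
34.99719321727753 [-0.47704696 -0.18686038 -1.59431839]
[[-0.0,0.4,0.1,-3.6,5.6,-10.7,0],[-0.1,0.5,0.2,-5.2,8.2,-15.7,0],[-0.1,0.6,0.1,-5.8,9.6,-18.3,0],[-0.1,0.6,0.2,-5.6,9.6,-18.2,0],[-0.0,0.5,0.2,-4.7,8.4,-15.9,0],[-0.1,0.4,0.1,-3.0,5.7,-10.8,0],[-0.0,0.9,0.1,-2.5,14.0,2.7,0],[-0.1,1.2,0.1,-3.5,19.4,3.7,0]]
[[-0.2,1.5,0.2,-4.3,23.2,4.4,0],[-0.1,1.6,0.2,-4.8,25.9,4.9,0],[-0.1,1.8,0.2,-5.1,27.3,5.0,0],[-0.2,1.7,0.2,-5.1,27.2,4.9,0],[-0.1,1.7,0.2,-4.9,26.0,4.6,0],[-0.1,1.4,0.2,-4.5,23.2,4.0,0],[-0.1,1.3,0.1,-3.7,19.4,3.3,0],[-0.1,0.9,0.1,-2.8,14.1,2.4,0]]
[484.2 -12.3 232. ] [179.9 -25.    1. ] w 34.1648388004433 q [ -4.  -3. 117.   3.  41.  83.]
```

View pics/lift.png

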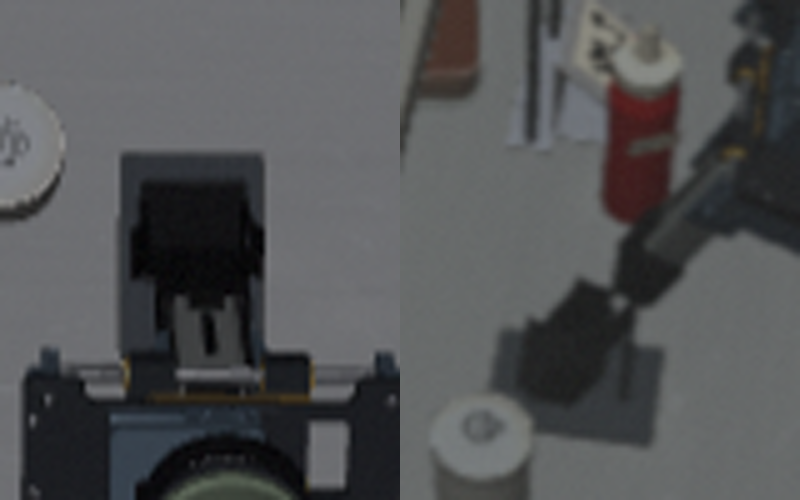

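The scanner is out of the cradle and held straight, with the nose at about (625,295) in the side tile.

Call:
step_arm:
  steps:
    - [0, 0.4, 0.1, -4, 6, -11, 0]
    - [-0.1, 0.5, 0.2, -5, 8, -16, 0]
    - [-0.1, 0.6, 0.1, -6, 10, -18, 0]
    - [-0.1, 0.6, 0.2, -6, 10, -18, 0]
    - [0, 0.5, 0.2, -5, 8, -16, 0]
    - [-0.1, 0.4, 0.1, -3, 6, -11, 0]
    - [0, 1, 0.1, -2.5, 14, 3, 0]
    - [-0.1, 1.2, 0.1, -3.5, 20, 4, 0]

```text
time_s: 7.3
ee_pos: [417.6, -95.3, 290.4]
ee_rot: [179.9, -30.3, -0.2]
force: [0.4, -0.3, -2.0]
gripper_width: 33.9
gripper_force: 35.0
```

Call:
step_arm:
  steps:
    - [-0.2, 1.5, 0.2, -4, 23, 4, 0]
    - [-0.1, 1.6, 0.2, -5, 26, 5, 0]
    - [-0.1, 1.8, 0.2, -5, 27, 5, 0]
    - [-0.2, 1.7, 0.2, -5, 27, 5, 0]
    - [-0.1, 1.7, 0.2, -5, 26, 5, 0]
    - [-0.1, 1.4, 0.2, -4.5, 23, 4, 0]
    - [-0.1, 1.2, 0.1, -4, 19, 3, 0]
    - [-0.1, 0.9, 0.1, -3, 14, 2, 0]

```text
time_s: 8.3
ee_pos: [404.1, -281.2, 242.3]
ee_rot: [179.9, -42.0, -2.0]
force: [-0.6, 0.4, -2.0]
gripper_width: 33.6
gripper_force: 35.0
```

```bash
python3 - <<'E'
from p import *
from h import proj,F,lab,world
import cv2
# nose check at lift: TCP pose then
R=Ro.from_euler("xyz",[179.9,-25,1],degrees=True)
for d in(85,95,105,115): print(d,np.round(proj(F["side"],np.array([484.2,-12.3,232])+R.apply([[0,17*0,d],[24*0-16,0,d]])),1).tolist())
low=[578.5,-286.5,-2]
T=world(low,lab(52,42,0,0,159))[0]; print("target",T)
rows([(T,[180,-42,-2],8)],0)
from workcell import grab_frame
P=[lab(52,42,i*33,j*33) for i,j in((1,1),(1,-1),(-1,-1),(-1,1))]
o=[]
for n,x,y in(("top",340,170),("side",275,115)):
    f=grab_frame(n); im=cv2.resize(f["image"][y:y+100,x:x+80],None,fx=5,fy=5,interpolation=cv2.INTER_CUBIC)
    cv2.polylines(im,[np.int32((proj(f,world(low,P))-[x,y]+.5)*5)],True,(0,255,0),1)
    q=np.int32((proj(f,world(low,[lab(52,42,0,0,0),lab(52,42,0,0,300)]))-[x,y]+.5)*5); cv2.line(im,tuple(map(int,q[0])),tuple(map(int,q[1])),(255,0,255),1)
    o.append(cv2.convertScaleAbs(im,alpha=1.4,beta=20))
cv2.imwrite("pics/prelow.png",np.hstack(o))
E
```

```text
85 [[313.5, 192.1], [317.7, 193.9]]
95 [[312.1, 193.6], [316.3, 195.4]]
105 [[310.7, 195.0], [314.9, 196.8]]
115 [[309.3, 196.5], [313.5, 198.2]]
target [ 472.17304458 -282.7869809   170.16002725]
[[0.0,-0.0,-0.0,0.2,-0.1,8.3,0],[0.0,-0.0,-0.0,0.3,-0.1,11.9,0],[0.0,-0.0,-0.0,0.3,-0.1,14.1,0],[0.0,-0.0,-0.0,0.3,-0.2,15.3,0],[0.1,-0.0,-0.0,0.4,-0.1,15.3,0],[-0.0,-0.0,-0.0,0.3,-0.1,14.2,0],[-0.0,-0.0,-0.0,0.3,-0.1,11.8,0],[-0.0,-0.0,-0.0,0.2,-0.0,8.3,0]]
[ 404.1 -281.2  242.3] [179.9 -42.   -2. ] w 33.56712774959682 q [-59.  -1. 123.  52.  45.  -0.]
```

View pics/prelow.png

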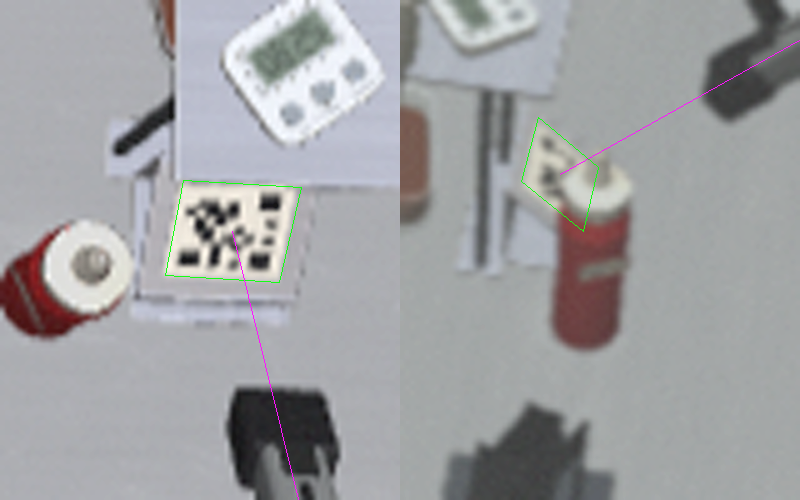

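The head lies on the magenta label normal in both views. In the top tile the nose's front edge runs from (237,388) to (325,388). In the side tile the nose corners are near (703,90) and (728,120). Next I check the nose depth.

```bash
python3 - <<'E'
from p import *
from h import proj,F
s=state();R=Ro.from_euler("xyz",s["ee_rot"],degrees=True)
for d in(93,99,105):
    C=[[a*16,b*24,d] for a,b in((1,1),(1,-1),(-1,-1),(-1,1))]
    W=s["ee_pos"]+R.apply(C)
    print(d,np.round((proj(F["top"],W)-[340,170]+.5)*5).tolist(),np.round((proj(F["side"],W)-[275,115]+.5)*5+[400,0]).tolist())
E
```

```text
93 [[331.0, 399.0], [238.0, 394.0], [227.0, 442.0], [319.0, 447.0]] [[714.0, 49.0], [704.0, 96.0], [734.0, 123.0], [743.0, 75.0]]
99 [[329.0, 392.0], [236.0, 386.0], [226.0, 434.0], [317.0, 440.0]] [[708.0, 52.0], [697.0, 100.0], [728.0, 126.0], [737.0, 78.0]]
105 [[327.0, 385.0], [235.0, 379.0], [224.0, 427.0], [315.0, 433.0]] [[701.0, 56.0], [691.0, 103.0], [721.0, 129.0], [731.0, 82.0]]
```

Call:
step_arm:
  steps:
    - [0, 0, 0, 0.5, 0, 8, 0]
    - [0, 0, 0, 0, 0, 12, 0]
    - [0, 0, 0, 0.5, 0, 14, 0]
    - [0, 0, 0, 0.5, -0.5, 15, 0]
    - [0.1, 0, 0, 0.5, 0, 15, 0]
    - [0, 0, 0, 0, -0.5, 14, 0]
    - [0, 0, 0, 0.5, 0, 12, 0]
    - [0, 0, 0, 0, 0, 9, 0]

```text
time_s: 9.4
ee_pos: [473.4, -281.0, 169.9]
ee_rot: [-179.9, -42.0, -2.0]
force: [-0.4, -0.8, -2.3]
gripper_width: 33.8
gripper_force: 35.0
```

Call:
step_arm:
  steps:
    - [0, 0, 0, 0, 0, 0, 0]
    - [0, 0, 0, 0, 0, 0, 0]
    - [0, 0, 0, 0, 0, 0, 0]
    - [0, 0, 0, 0, 0, 0, 0]
    - [0, 0, 0, 0, 0, 0, 0]
    - [0, 0, 0, 0, 0, 0, 0]
    - [0, 0, 0, 0, 0, 0, 0]
    - [0, 0, 0, 0, 0, 0, 0]

```text
time_s: 10.4
ee_pos: [472.8, -281.0, 170.6]
ee_rot: [-179.9, -42.0, -2.0]
force: [0.1, 0.4, -2.0]
gripper_width: 33.9
gripper_force: 35.0
```

```bash
python3 - <<'E'
from p import *
from h import proj,lab,world
import cv2
from workcell import grab_frame
low=[578.5,-286.5,-2]
P=[lab(52,42,i*33,j*33) for i,j in((1,1),(1,-1),(-1,-1),(-1,1))]
s=state();R=Ro.from_euler("xyz",s["ee_rot"],degrees=True)
C=s["ee_pos"]+R.apply([[a*16,b*24,98.5] for a,b in((1,1),(1,-1),(-1,-1),(-1,1))])
print(s["ee_pos"],s["ee_rot"],"axis hits",np.round(s["ee_pos"]+R.apply([0,0,158.5]),1),world(low,lab(52,42,0,0)))
o=[]
for n,x,y in(("top",340,170),("side",275,115)):
    f=grab_frame(n); im=cv2.resize(f["image"][y:y+100,x:x+80],None,fx=5,fy=5,interpolation=cv2.INTER_CUBIC)
    im=cv2.convertScaleAbs(im,alpha=1.4,beta=20)
    for p,c in((world(low,P),(0,255,0)),(C,(255,255,0))): cv2.polylines(im,[np.int32((proj(f,p)-[x,y]+.5)*5)],True,c,1)
    o.append(im)
cv2.imwrite("pics/low.png",np.hstack(o))
E
```

```text
[ 472.82197187 -281.0144526   170.62839996] [-179.88955082  -42.0220168    -1.9862536 ] axis hits [ 578.9 -284.4   52.9] [[ 578.5 -286.5   52. ]]
```

View pics/low.png

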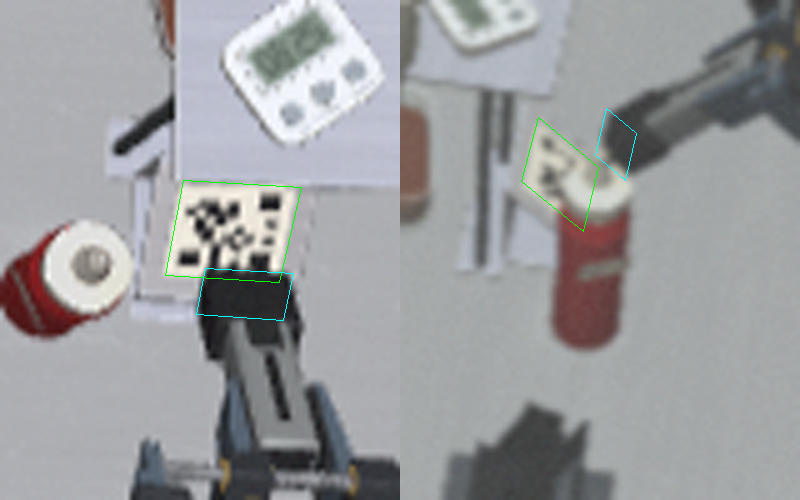

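The nose is in front of the label with its lateral centre near (245,290) in the top tile. It is about 2 mm off in y and 2 mm too far out, so I trim both and hold.

Call:
step_arm:
  steps:
    - [0, 0, 0, 0, 1, 1, 0]
    - [0, 0, 0, 0, 1, 1, 0]
    - [0, 0, 0, 0, 0, 0, 0]
    - [0, 0, 0, 0, 0, 0, 0]
    - [0, 0, 0, 0, 0, 0, 0]
    - [0, 0, 0, 0, 0, 0, 0]
    - [0, 0, 0, 0, 0, 0, 0]
    - [0, 0, 0, 0, 0, 0, 0]

```text
time_s: 11.5
ee_pos: [474.1, -283.1, 169.2]
ee_rot: [-179.9, -42.0, -2.0]
force: [-0.2, -0.1, -1.6]
gripper_width: 33.9
gripper_force: 35.0
```

Call:
step_arm:
  steps:
    - [0, 0, 0, 0, 0, 0, 0]
    - [0, 0, 0, 0, 0, 0, 0]
    - [0, 0, 0, 0, 0, 0, 0]
    - [0, 0, 0, 0, 0, 0, 0]
    - [0, 0, 0, 0, 0, 0, 0]
    - [0, 0, 0, 0, 0, 0, 0]
    - [0, 0, 0, 0, 0, 0, 0]
    - [0, 0, 0, 0, 0, 0, 0]

```text
time_s: 12.5
ee_pos: [474.1, -283.1, 169.2]
ee_rot: [-179.9, -42.0, -2.0]
force: [0.2, 1.0, -2.7]
gripper_width: 34.0
gripper_force: 35.0
```

```bash
python3 - <<'E'
from p import *
from h import lab,world
s=state();R=Ro.from_euler("xyz",s["ee_rot"],degrees=True); print("hit",np.round(s["ee_pos"]+R.apply([0,0,158.5]),1))
tall=[520.2,303.1,-7.2]
T=world(tall,lab(160,35,0,0,230))[0]; print("pre",T,"tgt",world(tall,lab(160,35,0,0,158.5)))
rows([([400,-279,255],[180,-40,-2],6),([420,0,330],[180,-37,-4],9),(T,[180,-35,-7.2],9)],0)
E
```

```text
hit [ 580.2 -286.5   51.4]
pre [389.31766859 319.63428358 348.40497019] tgt [[430.00500205 314.49427803 289.83559902]]
[[-0.0,-0.2,0.0,0.3,-0.2,-13.7,0],[-0.0,-0.4,0.0,0.3,-0.3,-19.9,0],[-0.1,-0.4,0.0,0.3,-0.4,-23.1,0],[0.0,-0.4,0.0,0.0,-0.3,-23.1,0],[-0.0,-0.4,0.0,-0.0,-0.2,-20.0,0],[-0.0,-0.2,0.0,-0.2,-0.2,-13.7,0],[-0.1,-0.2,0.1,4.1,-20.4,-3.6,0],[-0.1,-0.3,0.2,5.6,-28.3,-5.3,0]]
[[-0.2,-0.4,0.2,6.6,-34.2,-6.3,0],[-0.2,-0.4,0.2,7.2,-37.6,-7.2,0],[-0.1,-0.4,0.2,7.1,-38.7,-7.7,0],[-0.2,-0.4,0.2,6.7,-37.6,-7.5,0],[-0.1,-0.4,0.2,6.0,-34.2,-6.9,0],[-0.2,-0.3,0.2,4.8,-28.3,-5.9,0],[-0.1,-0.2,0.1,3.4,-20.4,-4.3,0],[-0.1,-0.2,0.2,-2.3,-23.0,-3.4,0]]
[[-0.2,-0.2,0.2,-3.3,-32.1,-4.8,0],[-0.2,-0.2,0.3,-4.1,-38.6,-5.9,0],[-0.3,-0.3,0.4,-4.8,-42.5,-6.6,0],[-0.2,-0.3,0.4,-5.3,-43.7,-7.0,0],[-0.3,-0.2,0.3,-5.5,-42.3,-6.9,0],[-0.2,-0.3,0.3,-5.1,-38.4,-6.5,0],[-0.2,-0.2,0.3,-4.5,-31.9,-5.5,0],[-0.1,-0.1,0.2,-3.4,-22.8,-4.0,0]]
[ 474.1 -283.1  169.2] [-179.9  -42.    -2. ] w 34.00928475257501 q [-50.   9. 125.  66.  33. -11.]
```

Call:
step_arm:
  steps:
    - [0, -0.2, 0, 0.5, 0, -14, 0]
    - [0, -0.4, 0, 0.5, -0.5, -20, 0]
    - [-0.1, -0.4, 0, 0, -0.5, -23, 0]
    - [0, -0.4, 0, 0, -0.5, -23, 0]
    - [0, -0.4, 0, 0, 0, -20, 0]
    - [0, -0.2, 0, 0, 0, -14, 0]
    - [-0.1, -0.2, 0.1, 4, -20, -4, 0]
    - [-0.1, -0.3, 0.2, 6, -28, -5, 0]

```text
time_s: 13.5
ee_pos: [403.1, -231.1, 268.8]
ee_rot: [-179.9, -39.5, -2.5]
force: [0.0, 0.2, -1.4]
gripper_width: 33.9
gripper_force: 35.0
```

Call:
step_arm:
  steps:
    - [-0.2, -0.4, 0.2, 7, -34, -6, 0]
    - [-0.2, -0.4, 0.2, 7, -38, -7, 0]
    - [-0.1, -0.4, 0.2, 7, -39, -8, 0]
    - [-0.2, -0.4, 0.2, 7, -38, -8, 0]
    - [-0.1, -0.4, 0.2, 6, -34, -7, 0]
    - [-0.2, -0.3, 0.2, 5, -28, -6, 0]
    - [-0.1, -0.2, 0.1, 3, -20, -4, 0]
    - [-0.1, -0.2, 0.2, -2, -23, -3, 0]

```text
time_s: 14.5
ee_pos: [417.8, 23.3, 332.3]
ee_rot: [-179.9, -36.8, -4.3]
force: [-0.2, -0.8, -1.7]
gripper_width: 34.1
gripper_force: 35.0
```

Call:
step_arm:
  steps:
    - [-0.2, -0.2, 0.2, -3, -32, -5, 0]
    - [-0.2, -0.2, 0.3, -4, -39, -6, 0]
    - [-0.3, -0.3, 0.4, -5, -42, -7, 0]
    - [-0.2, -0.3, 0.4, -5, -44, -7, 0]
    - [-0.3, -0.2, 0.3, -6, -42, -7, 0]
    - [-0.2, -0.3, 0.3, -5, -38, -6, 0]
    - [-0.2, -0.2, 0.3, -4, -32, -6, 0]
    - [-0.1, -0.1, 0.2, -3, -23, -4, 0]

```text
time_s: 15.5
ee_pos: [422.7, 274.9, 376.8]
ee_rot: [-179.0, -31.0, -3.4]
force: [1.0, 0.5, -1.3]
gripper_width: 33.8
gripper_force: 35.0
```

```bash
python3 - <<'E'
from p import *
rows([([430.0,314.5,289.8],[180,-35,-7.2],8)],0)
E
```

```text
[[-0.3,0.3,0.3,-3.4,-3.2,6.5,0],[-0.3,0.5,0.3,-4.9,-4.7,9.3,0],[-0.5,0.6,0.5,-6.0,-5.5,10.9,0],[-0.4,0.6,0.5,-6.7,-6.1,11.8,0],[-0.5,0.6,0.4,-6.8,-6.0,11.6,0],[-0.5,0.6,0.5,-6.5,-5.7,10.6,0],[-0.3,0.5,0.4,-5.5,-4.8,8.8,0],[-0.3,0.3,0.2,-4.0,-3.3,6.1,0]]
[422.7 274.9 376.8] [-179.   -31.    -3.4] w 33.76581448589871 q [ 46.  -4.  99. -25.  65. 147.]
```

The last joint ran into its limit at 147°. I'll roll 20° about the scan axis, which leaves the pointing direction unchanged.

```bash
python3 - <<'E'
from p import *
T=(Ro.from_euler("xyz",[180,-35,-7.2],degrees=True)*Ro.from_rotvec([0,0,-22],degrees=True)).as_euler("xyz",degrees=True)
rows([([389.3,319.6,348.4],T,8)],0)
E
```

```text
[[-0.3,0.3,-1.6,-3.8,-3.6,0.6,0],[-0.5,0.4,-2.2,-5.3,-5.2,0.7,0],[-0.5,0.5,-2.7,-6.1,-6.5,0.8,0],[-0.6,0.5,-2.9,-6.2,-7.3,0.7,0],[-0.6,0.5,-2.9,-5.9,-7.6,0.6,0],[-0.5,0.5,-2.7,-5.1,-7.4,0.4,0],[-0.5,0.4,-2.3,-3.9,-6.3,0.2,0],[-0.3,0.3,-1.6,-2.6,-4.6,0.2,0]]
[422.7 274.9 376.8] [-179.   -31.    -3.4] w 33.76581448589871 q [ 46.  -4.  99. -25.  65. 147.]
```

Call:
step_arm:
  steps:
    - [-0.3, 0.3, -3, -4, -4, 0.5, 0]
    - [-0.5, 0.4, -3, -5, -5, 0.5, 0]
    - [-0.5, 0.5, -3, -6, -6, 1, 0]
    - [-0.6, 0.5, -3, -6, -7, 1, 0]
    - [-0.6, 0.5, -3, -6, -8, 0.5, 0]
    - [-0.5, 0.5, -2, -5, -7, 0.5, 0]
    - [-0.5, 0.4, -2, -4, -6, 0, 0]
    - [-0.3, 0.3, -1, -3, -5, 0, 0]

```text
time_s: 16.5
ee_pos: [387.9, 316.8, 347.8]
ee_rot: [164.5, -32.1, 20.5]
force: [-0.1, -0.8, -1.5]
gripper_width: 33.6
gripper_force: 35.0
```

```bash
python3 - <<'E'
from p import *
T=(Ro.from_euler("xyz",[180,-35,-7.2],degrees=True)*Ro.from_rotvec([0,0,-22],degrees=True)).as_euler("xyz",degrees=True)
rows([([430.0,314.5,289.8],T,8)],0)
E
```

```text
[[-0.0,-0.0,0.1,0.2,-0.2,6.0,0],[-0.0,-0.1,0.1,0.2,-0.3,8.5,0],[-0.0,-0.0,0.2,0.3,-0.3,10.2,0],[-0.0,-0.1,0.2,0.3,-0.3,11.1,0],[-0.0,-0.0,0.2,0.3,-0.4,11.0,0],[-0.0,-0.1,0.2,0.3,-0.3,10.2,0],[-0.0,-0.0,0.1,0.2,-0.3,8.6,0],[-0.0,-0.0,0.1,0.2,-0.2,6.0,0]]
[387.9 316.8 347.8] [164.5 -32.1  20.5] w 33.55770587078582 q [ 58.  -1. 103. -35.  66. 143.]
```

Call:
step_arm:
  steps:
    - [0, 0, -4, 0, 0, 0, 0]
    - [0, 0, -4, 0, 0, 0, 0]
    - [0, 0, -4, 0, 0, 0, 0]
    - [0, 0, -4, 0, 0, 0, 0]
    - [0, 0, -4, 0, 0, 0, 0]
    - [0, 0, -3, 0, 0, 0, 0]
    - [0, 0, -1, 0, 0, 0, 0]
    - [0, 0, 0, 0, 0, 0, 0]

```text
time_s: 17.5
ee_pos: [388.2, 316.4, 348.0]
ee_rot: [152.7, -23.3, 45.7]
force: [-1.3, 0.6, -1.7]
gripper_width: 34.0
gripper_force: 35.0
```

```bash
python3 - <<'E'
from p import *
T=(Ro.from_euler("xyz",[180,-35,-7.2],degrees=True)*Ro.from_rotvec([0,0,-47],degrees=True)).as_euler("xyz",degrees=True)
rows([([430.0,314.5,289.8],T,8)],0)
from h import proj,lab,world
import cv2
from workcell import grab_frame
st=[520.2,303.1,-7.2]
P=[lab(160,35,i*33,j*33) for i,j in((1,1),(1,-1),(-1,-1),(-1,1))]
s=state();R=Ro.from_euler("xyz",s["ee_rot"],degrees=True)
C=s["ee_pos"]+R.apply([[a*16,b*24,98.5] for a,b in((1,1),(1,-1),(-1,-1),(-1,1))])
print("axis hits",np.round(s["ee_pos"]+R.apply([0,0,230]),1))
o=[]
for n,x,y in(("top",130,190),("side",270,220)):
    f=grab_frame(n); im=cv2.resize(f["image"][y:y+100,x:x+80],None,fx=5,fy=5,interpolation=cv2.INTER_CUBIC)
    im=cv2.convertScaleAbs(im,alpha=1.4,beta=20)
    for p,c in((world(st,P),(0,255,0)),(C,(255,255,0))): cv2.polylines(im,[np.int32((proj(f,p)-[x,y]+.5)*5)],True,c,1)
    o.append(im)
cv2.imwrite("pics/pretall.png",np.hstack(o))
E
```

```text
[[0.0,-0.0,0.0,0.2,-0.2,6.0,0],[0.0,-0.1,0.0,0.3,-0.2,8.5,0],[0.0,-0.0,0.0,0.4,-0.2,10.2,0],[0.0,-0.1,0.0,0.4,-0.3,11.1,0],[0.1,-0.0,0.1,0.5,-0.3,11.0,0],[-0.0,-0.0,-0.0,0.4,-0.3,10.2,0],[-0.0,-0.1,-0.0,0.3,-0.2,8.6,0],[-0.0,-0.0,-0.0,0.3,-0.1,6.0,0]]
[388.2 316.4 348. ] [152.7 -23.3  45.7] w 33.991023542242175 q [ 58.  -1. 103. -35.  66. 119.]
axis hits [520.1 300.3 160.3]
```

View pics/pretall.png

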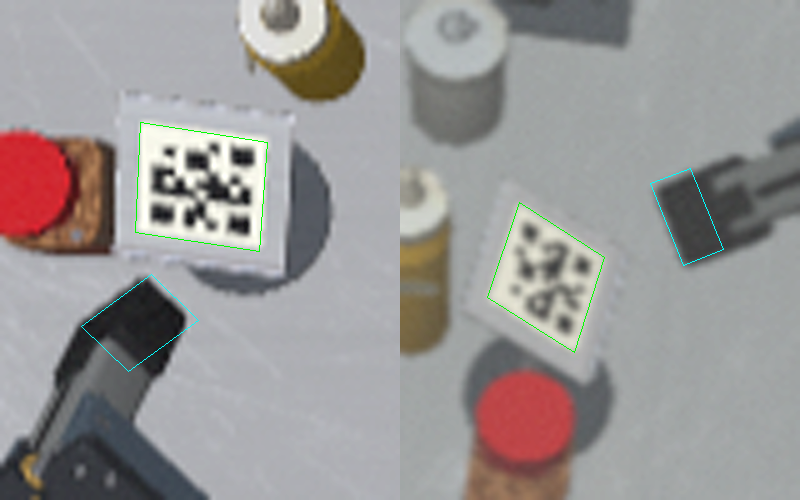

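The label outline matches and the nose at (135,320) in the top tile is lined up, with clearance to the jar. I advance and hold.

Call:
step_arm:
  steps:
    - [0, 0, 0, 0, 0, 6, 0]
    - [0, -0.1, 0, 0.5, 0, 8, 0]
    - [0, 0, 0, 0.5, -0.5, 10, 0]
    - [0, -0.1, 0, 0.5, -0.5, 11, 0]
    - [0.1, 0, 0, 0.5, -0.5, 11, 0]
    - [0, 0, 0, 0.5, -0.5, 10, 0]
    - [0, -0.1, 0, 0, 0, 9, 0]
    - [0, 0, 0, 0, 0, 6.5, 0]

```text
time_s: 18.6
ee_pos: [430.0, 314.3, 289.1]
ee_rot: [152.8, -23.0, 45.5]
force: [0.4, -0.8, -1.5]
gripper_width: 33.9
gripper_force: 35.0
```

Call:
step_arm:
  steps:
    - [0, 0, 0, 0, 0, 0, 0]
    - [0, 0, 0, 0, 0, 0, 0]
    - [0, 0, 0, 0, 0, 0, 0]
    - [0, 0, 0, 0, 0, 0, 0]
    - [0, 0, 0, 0, 0, 0, 0]
    - [0, 0, 0, 0, 0, 0, 0]
    - [0, 0, 0, 0, 0, 0, 0]
    - [0, 0, 0, 0, 0, 0, 0]

```text
time_s: 19.6
ee_pos: [429.7, 314.4, 289.7]
ee_rot: [152.8, -23.0, 45.5]
force: [0.3, 0.3, -1.6]
gripper_width: 33.7
gripper_force: 35.0
```

```bash
python3 - <<'E'
from p import *
s=state();R=Ro.from_euler("xyz",s["ee_rot"],degrees=True); n=Ro.from_euler("xyz",[180,-35,-7.2],degrees=True).apply([0,0,1])
c=np.array([520.2,303.1,160]); z=R.apply([0,0,1]); d=n@(c-s["ee_pos"])/(n@z)
print("axis err",np.round(np.degrees(np.arccos(n@z)),2),"dist",d-98.5,"hit err tool",np.round(R.inv().apply(s["ee_pos"]+z*d-c),1),np.round(s["qpos"]))
E
```

```text
axis err 0.01 dist 60.06369297911431 hit err tool [-0.3 -0.2 -0. ] [ 53.   3. 107. -37.  57. 120.]
```

Call:
step_arm:
  steps:
    - [0, 0, 0, 0, 0, 0, 0]
    - [0, 0, 0, 0, 0, 0, 0]
    - [0, 0, 0, 0, 0, 0, 0]
    - [0, 0, 0, 0, 0, 0, 0]
    - [0, 0, 0, 0, 0, 0, 0]
    - [0, 0, 0, 0, 0, 0, 0]
    - [0, 0, 0, 0, 0, 0, 0]
    - [0, 0, 0, 0, 0, 0, 0]

```text
time_s: 20.6
ee_pos: [429.7, 314.4, 289.7]
ee_rot: [152.8, -23.0, 45.5]
force: [0.5, -0.1, -1.5]
gripper_width: 33.8
gripper_force: 35.0
```

```bash
python3 - <<'E'
from p import *
T=(Ro.from_euler("xyz",[180,-35,-7.2],degrees=True)*Ro.from_rotvec([0,0,-46.5],degrees=True)).as_euler("xyz",degrees=True)
rows([([387,319,352],T,6),([440,60,310],[180,-27,2],18)],0)
E
```

```text
[[-0.0,-0.0,0.1,-0.0,0.1,-9.1,0],[-0.0,-0.0,0.1,-0.1,0.2,-13.3,0],[-0.0,-0.0,0.1,0.0,0.2,-15.4,0],[-0.0,-0.0,0.1,-0.0,0.2,-15.5,0],[-0.0,-0.0,0.1,-0.1,0.1,-13.3,0],[-0.0,-0.0,0.1,0.0,0.1,-9.1,0],[0.2,-0.2,1.3,-4.8,6.7,2.7,0],[0.4,-0.2,1.5,-5.9,8.4,3.4,0]]
[[0.3,-0.3,1.8,-6.7,10.2,3.9,0],[0.4,-0.3,2.1,-7.1,11.7,4.4,0],[0.5,-0.3,2.3,-7.3,13.2,4.7,0],[0.5,-0.4,2.4,-7.2,14.4,5.0,0],[0.5,-0.3,2.6,-6.9,15.5,5.2,0],[0.5,-0.4,2.6,-6.3,16.3,5.2,0],[0.5,-0.4,2.7,-5.6,16.9,5.2,0],[0.6,-0.4,2.6,-4.8,17.2,5.1,0]]
[[0.5,-0.3,2.7,-3.9,17.1,4.9,0],[0.5,-0.4,2.5,-3.0,16.9,4.5,0],[0.5,-0.4,2.4,-2.1,16.2,4.3,0],[0.4,-0.3,2.3,-1.4,15.3,3.8,0],[0.4,-0.3,2.1,-0.6,14.0,3.5,0],[0.4,-0.3,1.8,-0.1,12.4,2.9,0],[0.3,-0.2,1.6,0.3,10.5,2.4,0],[0.2,-0.2,1.2,0.5,8.4,1.9,0]]
[429.7 314.4 289.7] [152.8 -23.   45.5] w 33.76210952379469 q [ 53.   3. 107. -37.  57. 120.]
```

Call:
step_arm:
  steps:
    - [0, 0, 0, 0, 0, -9, 0]
    - [0, 0, 0, 0, 0, -13, 0]
    - [0, 0, 0, 0, 0, -15, 0]
    - [0, 0, 0, 0, 0, -15, 0]
    - [0, 0, 0, 0, 0, -13, 0]
    - [0, 0, 0, 0, 0, -9, 0]
    - [0.2, -0.2, 1.3, -5, 7, 3, 0]
    - [0.4, -0.2, 1.5, -6, 8, 3, 0]

```text
time_s: 21.6
ee_pos: [391.3, 300.0, 346.6]
ee_rot: [154.6, -23.8, 42.5]
force: [0.2, -0.4, -2.1]
gripper_width: 33.9
gripper_force: 35.0
```

Call:
step_arm:
  steps:
    - [0.3, -0.3, 1.8, -7, 10, 4, 0]
    - [0.4, -0.3, 2.1, -7, 12, 4, 0]
    - [0.5, -0.3, 2.3, -7, 13, 5, 0]
    - [0.5, -0.4, 2.4, -7, 14, 5, 0]
    - [0.5, -0.3, 2.6, -7, 15, 5, 0]
    - [0.5, -0.4, 2.6, -6, 16, 5, 0]
    - [0.5, -0.4, 2.7, -6, 17, 5, 0]
    - [0.6, -0.4, 2.6, -5, 17, 5, 0]

```text
time_s: 22.6
ee_pos: [417.7, 171.9, 327.1]
ee_rot: [167.7, -27.5, 21.3]
force: [0.1, 0.8, -1.8]
gripper_width: 33.8
gripper_force: 35.0
```

Call:
step_arm:
  steps:
    - [0.5, -0.3, 2.7, -4, 17, 5, 0]
    - [0.5, -0.4, 2.5, -3, 17, 4.5, 0]
    - [0.5, -0.4, 2.4, -2, 16, 4, 0]
    - [0.4, -0.3, 2.3, -1.5, 15, 4, 0]
    - [0.4, -0.3, 2.1, -0.5, 14, 3.5, 0]
    - [0.4, -0.3, 1.8, 0, 12, 3, 0]
    - [0.3, -0.2, 1.6, 0.5, 10, 2, 0]
    - [0.2, -0.2, 1.2, 0.5, 8, 2, 0]

```text
time_s: 23.6
ee_pos: [441.2, 62.5, 309.9]
ee_rot: [179.6, -26.9, 2.5]
force: [0.4, 0.1, -1.5]
gripper_width: 34.0
gripper_force: 35.0
```

```bash
python3 - <<'E'
from p import *
rows([([472.6,-12.7,258.3],[179.9,-25,1],8)],0)
E
```

```text
[[-0.0,-0.2,0.1,0.1,6.4,5.0,0],[-0.1,-0.2,0.2,0.3,9.0,7.0,0],[-0.0,-0.3,0.2,0.3,10.9,8.5,0],[-0.1,-0.2,0.2,0.5,11.7,9.2,0],[-0.0,-0.3,0.2,0.6,11.7,9.1,0],[-0.1,-0.3,0.2,0.5,10.8,8.5,0],[-0.0,-0.2,0.1,0.6,9.0,7.1,0],[-0.0,-0.2,0.2,0.4,6.4,5.0,0]]
[441.2  62.5 309.9] [179.6 -26.9   2.5] w 33.970521794723105 q [  9. -10. 113.  -4.  51.  99.]
```

Call:
step_arm:
  steps:
    - [0, -0.2, 0.1, 0, 6, 5, 0]
    - [-0.1, -0.2, 0.2, 0.5, 9, 7, 0]
    - [0, -0.3, 0.2, 0.5, 11, 8.5, 0]
    - [-0.1, -0.2, 0.2, 0.5, 12, 9, 0]
    - [0, -0.3, 0.2, 0.5, 12, 9, 0]
    - [-0.1, -0.3, 0.2, 0.5, 11, 8.5, 0]
    - [0, -0.2, 0.1, 0.5, 9, 7, 0]
    - [0, -0.2, 0.2, 0.5, 6, 5, 0]

```text
time_s: 24.6
ee_pos: [473.2, -11.9, 258.4]
ee_rot: [180.0, -25.0, 1.1]
force: [0.1, 0.3, -1.8]
gripper_width: 33.7
gripper_force: 35.0
```

Call:
step_arm:
  steps:
    - [0, 0, 0, 0, 0, 0, 0]
    - [0, 0, 0, 0, 0, 0, 0]
    - [0, 0, 0, 0, 0, 0, 0]
    - [0, 0, 0, 0, 0, 0, 0]
    - [0, 0, 0, 0, 0, 0, 0]
    - [0, 0, 0, 0, 0, 0, 0]
    - [0, 0, 0, 0, 0, 0, 0]
    - [0, 0, 0, 0, 0, 0, 0]

```text
time_s: 25.6
ee_pos: [473.1, -11.3, 259.0]
ee_rot: [180.0, -25.0, 1.1]
force: [-0.2, -0.5, -1.2]
gripper_width: 33.8
gripper_force: 35.0
```

```bash
python3 - <<'E'
from p import *
R=Ro.from_euler("xyz",[179.9,-25,1],degrees=True)
# line: seat + 0.5mm away from backrest; stop 15 mm short, then the rest
S=np.array([536.0,-11.6,122.3])
s=state(); print("offset from seat in tool axes",np.round(R.inv().apply(S-s["ee_pos"]),1),s["force"])
rows([(S+R.apply([0.5,0,-20]),[179.9,-25,1],16)],0)
E
```

```text
offset from seat in tool axes [ -0.7   1.1 150.5] [-0.23366506 -0.53898908 -1.20139059]
[[-0.0,-0.0,0.0,-0.0,0.0,4.8,0],[-0.0,-0.0,0.0,-0.0,0.1,6.2,0],[-0.0,-0.0,0.0,-0.0,0.1,7.3,0],[-0.0,-0.0,0.0,-0.1,0.1,8.2,0],[-0.0,-0.0,0.0,0.0,0.1,9.0,0],[-0.0,-0.0,0.0,0.0,0.1,9.6,0],[-0.0,-0.0,0.0,-0.0,0.1,10.0,0],[-0.0,-0.0,0.1,-0.0,0.1,10.1,0]]
[[-0.1,-0.0,-0.0,-0.1,0.1,10.2,0],[0.0,-0.0,-0.0,0.0,0.0,10.0,0],[0.0,-0.0,-0.0,0.0,0.1,9.5,0],[0.0,-0.0,-0.0,-0.0,0.1,9.1,0],[0.0,-0.0,-0.0,-0.0,0.1,8.2,0],[0.0,-0.0,-0.0,-0.0,0.0,7.3,0],[0.0,-0.0,-0.0,-0.1,0.1,6.2,0],[0.0,-0.0,0.0,0.0,0.0,4.8,0]]
[473.1 -11.3 259. ] [180.  -25.    1.1] w 33.807317958748115 q [ -4.  -5. 115.   3.  45.  83.]
```

Call:
step_arm:
  steps:
    - [0, 0, 0, 0, 0, 5, 0]
    - [0, 0, 0, 0, 0, 6, 0]
    - [0, 0, 0, 0, 0.5, 7, 0]
    - [0, 0, 0, 0, 0, 8, 0]
    - [0, 0, 0, 0, 0, 9, 0]
    - [0, 0, 0, 0, 0, 10, 0]
    - [0, 0, 0, 0, 0.5, 10, 0]
    - [0, 0, 0, 0, 0, 10, 0]

```text
time_s: 26.6
ee_pos: [500.8, -11.9, 199.4]
ee_rot: [180.0, -25.0, 1.1]
force: [0.6, 0.5, -2.1]
gripper_width: 34.4
gripper_force: 35.0
```

Call:
step_arm:
  steps:
    - [0, 0, 0, 0, 0, 10, 0]
    - [0, 0, 0, 0, 0, 10, 0]
    - [0, 0, 0, 0, 0, 10, 0]
    - [0, 0, 0, 0, 0, 9, 0]
    - [0, 0, 0, 0, 0, 8, 0]
    - [0, 0, 0, 0, 0, 7, 0]
    - [0, 0, 0, 0, 0, 6, 0]
    - [0, 0, 0, 0, 0, 5, 0]

```text
time_s: 27.6
ee_pos: [528.2, -11.4, 140.9]
ee_rot: [180.0, -25.0, 1.1]
force: [-0.0, -0.2, -1.9]
gripper_width: 34.2
gripper_force: 35.0
```

```bash
python3 - <<'E'
from p import *
R=Ro.from_euler("xyz",[179.9,-25,1],degrees=True)
S=np.array([536.0,-11.6,122.3]); s=state(); print(np.round(R.inv().apply(S-s["ee_pos"]),1),np.round(R.inv().apply(s["force"]),1),np.round(s["ee_rot"],1))
E
```

```text
[-0.8  0.3 20.1] [-0.8  0.2  1.7] [180.  -25.    1.1]
```

Call:
step_arm:
  steps:
    - [0, 0, 0, 0, 0, 4, 0]
    - [0, 0, 0, -0.5, 0, 4, 0]
    - [0, 0, 0, 0, 0, 4, 0]
    - [0, 0, 0, 0, 0, 3, 0]
    - [0, 0, 0, 0, 0, 2, 0]
    - [0, 0, 0, 0, 0, 1.5, 0]
    - [0, 0, 0, 0, 0, 1, 0]
    - [0, 0, 0, 0, 0, 0, 0]

```text
time_s: 28.6
ee_pos: [535.8, -11.2, 123.3]
ee_rot: [179.9, -25.0, 1.1]
force: [0.6, -0.8, -1.6]
gripper_width: 33.8
gripper_force: 35.0
```

Call:
step_arm:
  steps:
    - [0, 0, 0, 0, 0, 0, 0]
    - [0, 0, 0, 0, 0, 0.5, 0]
    - [0, 0, 0, 0, 0, 0, 0]
    - [0, 0, 0, 0, 0, 0, 0]
    - [0, 0, 0, 0, 0, 0, 0]
    - [0, 0, 0, 0, 0, 0, 0]
    - [0, 0, 0, 0, 0, 0, 0]
    - [0, 0, 0, 0, 0, 0, 0]

```text
time_s: 29.6
ee_pos: [536.0, -11.2, 122.8]
ee_rot: [180.0, -25.0, 1.1]
force: [-0.2, -0.1, -2.2]
gripper_width: 33.7
gripper_force: 35.0
```

Call:
step_arm:
  steps:
    - [0, 0, 0, 0, 0, 0.5, 0]
    - [0, 0, 0, 0, 0, 0, 0]
    - [0, 0, 0, 0, 0, 0.5, 0]
    - [0, 0, 0, 0, 0, 0, 0]
    - [0, 0, 0, 0, 0, 0, 0]
    - [0, 0, 0, 0, 0, 0, 0]
    - [0, 0, 0, 0, 0, 0, 0]
    - [0, 0, 0, 0, 0, 0, 0]

```text
time_s: 30.6
ee_pos: [536.3, -11.2, 122.4]
ee_rot: [179.9, -25.0, 1.1]
force: [-4.0, -1.0, 5.1]
gripper_width: 34.2
gripper_force: 35.0
```

The nose is now on the foot, with a contact force of about 6 N, so I release.

Call:
step_arm:
  steps:
    - [0, 0, 0, 0, 0, 0, 0.4]
    - [0, 0, 0, 0, 0, 0, 0.5]
    - [0, 0, 0, 0, 0, 0, 0.8]
    - [0, 0, 0, 0, 0, 0, 1]
    - [0, 0, 0, 0, 0, 0, 1]
    - [0, 0, 0, 0, 0, 0, 1]
    - [0, 0, 0, 0, 0, 0, 1]
    - [0, 0, 0, 0, 0, 0, 1]

```text
time_s: 31.6
ee_pos: [536.4, -11.2, 121.9]
ee_rot: [180.0, -25.0, 1.1]
force: [-0.8, 0.0, 0.0]
gripper_width: 91.3
gripper_force: 0.0
```

Call:
step_arm:
  steps:
    - [0, 0, 0, 0, 0, -4, 1]
    - [0, 0, 0, 0, 0, -8, 1]
    - [0, 0, 0, 0, 0, -12, 1]
    - [0, 0, 0, 0, 0, -18, 1]
    - [0, 0, 0, 0, 0, -22, 1]
    - [0, 0, 0, 0, 0, -22, 1]
    - [0, 0, 0, 0, 0, -18, 1]
    - [0, 0, 0, 0, 0, -10, 1]

```text
time_s: 32.6
ee_pos: [488.1, -12.1, 227.0]
ee_rot: [179.9, -25.1, 1.1]
force: [0.8, 0.3, 0.2]
gripper_width: 91.2
gripper_force: 0.0
```

Call:
step_arm:
  steps:
    - [0, 0, 0, 0, 0, -8, 1]
    - [0, 0, 0, 0, 0, -15, 1]
    - [0, 0, 0, -10, 0, -15, 1]
    - [0, 0, 0, -15, 0, -15, 1]
    - [0, 0, 0, -15, 0, -10, 1]
    - [0, 0, 0, -10, 0, 0, 1]
    - [0, 0, 0, 0, 0, 0, 1]
    - [0, 0, 0, 0, 0, 0, 1]

```text
time_s: 33.6
ee_pos: [416.6, -13.5, 261.0]
ee_rot: [180.0, -25.0, 1.1]
force: [1.0, -0.7, -0.0]
gripper_width: 91.5
gripper_force: 0.0
```

```bash
python3 - <<'E'
import cv2,numpy as np
from workcell import *
f={n:grab_frame(n)["image"] for n in("top","side")}
for n,x,y,w,h in(("top",272,198,34,32),("side",284,184,40,44)):
    d=cv2.absdiff(f[n],cv2.imread(f"pics/{n}0.png"))[y:y+h,x:x+w]; print(n,d.mean(),d.max())
z=lambda im,x,y:cv2.resize(im[y:y+60,x:x+50],None,fx=5,fy=5,interpolation=cv2.INTER_CUBIC)
cv2.imwrite("pics/end.png",np.vstack([np.hstack([z(cv2.imread(f"pics/{n}0.png"),x,y),z(f[n],x,y)]) for n,x,y in(("top",265,190),("side",280,175))]))
for n,x0,x1,y0,y1 in(("top",120,440,160,260),("side",255,340,95,340)):
    d=cv2.absdiff(f[n],cv2.imread(f"pics/{n}0.png")).max(2)>60; k=np.argwhere(d[y0:y1,x0:x1])+[y0,x0]; print(n,len(k),k.min(0) if len(k) else"",k.max(0) if len(k) else "")
E
```

```text
top 2.796875 33
side 1.6125 19
top 0  
side 0
```

View pics/end.png

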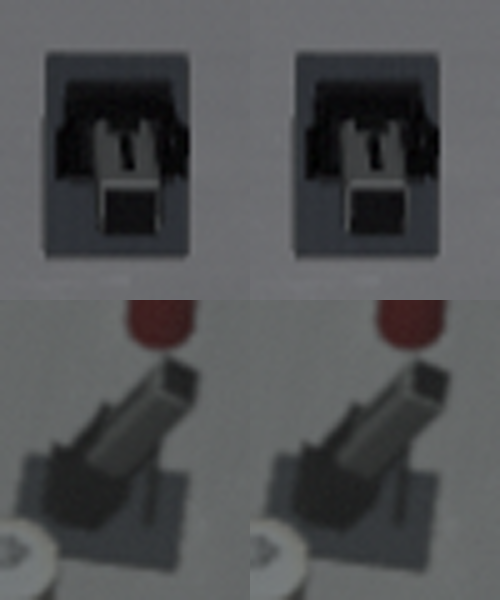

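The before and after pictures match: the scanner is seated (handle end at (130,207) and (380,207)), the trigger faces outward, and no bystander has moved.

```bash
python3 -c "
from workcell import *
print(job_done())"
```

```text
the job is handed in; nothing more can be done
None
```

I scanned the low label and then the tall one, put the scanner back in its rest and let go, and handed the job in at about 34 s; before and after pictures show no bystander moved, but I don't have the judge's verdict.

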